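# Nest the toy cups and hold the stand in the labelling corner

## Task

On the toy-shop counter, complete the wooden cup set: nest the medium cup in the large cup that sits on the display stand and the small cup in the medium one. Then bring the stand with its cups, flat on the counter, fully home into the corner of the label station, its long side flush against the long side stop and its short end flush against the end stop, and finish while still holding it pressed against both stops for labelling. Leave the other things on the counter where they are.

Things in the scene. Friction and masses are not known exactly. Their poses are not given: they have to be found in the camera images.
- stand: Pale waxed wood block 200 (x) x 100 (y) x 24 mm, about 0.4 kg; slides easily (friction 0.3) or lifts by its fin. Origin: centre of underside. Upright grip fin in the middle: 50 mm long (x), 16 mm thick (y), top 80 mm above the underside; pinch it across y. Seat of the large cup at x = +63 mm, in a collar 72 mm across, 6 mm high. Wooden rabbit fixed at x = -66 mm, 88 mm high from the underside.
- large_cup: Largest of three round cups of pale wood: 52 mm tall, 67 mm across the rim, 58 at the foot, wall 3.5, inner floor 20 mm above the underside. Origin: centre of underside. Stands loose in the stand's collar, its underside 24 mm above the stand's. A cup nested in a larger one rests on that inner floor, its rim 20 mm above the larger one's rim.
- medium_cup: Middle cup, pale wood: 52 mm tall, 52 mm across the rim, 44 mm at the foot, wall 3.5 mm, inner floor 20 mm above the underside. Origin: centre of its underside. Starts upright on the counter; medium and small cup may swap places.
- small_cup: Smallest cup, pale wood: 52 mm tall, 38 mm across the rim, 31 mm at the foot, wall 3.5 mm. Origin: centre of its underside. Starts upright on the counter.
- corner (a point): Label station's corner at counter height, where the planes of both aluminium stop faces meet. x points along the side stop to the end stop, y towards the side stop, z up. Free space (thin grey mat, level with the counter) at negative x and y. The stand fully home, cups towards the end stop, has parallel axes and its origin at x = -100, y = -50 mm.
- side_stop: Fixed aluminium rail 150 mm long, 18 mm wide, 20 mm high; its face looks to the corner's -y and spans x = -170 to -20 mm from the corner. Origin: centre of its underside. A label machine 70 mm high (with a paper roll up to 112 mm, look only) stands beyond it, from 72 mm past its face.
- end_stop: Fixed aluminium rail 100 mm long, 18 mm wide, 20 mm high; its face looks to the corner's -x and spans y = -82 to +18 mm from the corner. Origin: centre of its underside.
- toy_car: Bystander, leave alone: wooden toy car, 75 x 50 x 45 mm. Origin: centre of its underside.
- label_roll: Bystander, leave alone: paper label roll standing on end, 54 in diameter, 40 mm. Origin: centre of its underside.
- ring_tower: Bystander, leave alone: wooden toy ring tower, 84 in diameter, 112 mm. Origin: centre of its underside.
- gift_box: Bystander, leave alone: white gift box with red bands, 80 x 70 x 50 mm. Origin: centre of its underside.
- pencil_pot: Bystander, leave alone: red pot, 72 in diameter, 90 mm. Origin: centre of its underside.
- tape_dispenser: Bystander, leave alone: black desk tape dispenser, 120 x 50 x 70 mm. Origin: centre of its underside.
Things that resemble listed ones, but are neither listed nor needed, are in the scene too. Leave any red or yellow look-alike of the small_cup alone.

How it is judged (in metres and radians):
On the way, in this order (a step that is already met when the one before it is completed fails the run):
1. the small cup is nested in the medium cup and that in the large cup, upright on the stand (z of medium_cup in the frame of large_cup between 0.016 and 0.025 m and horizontal distance between medium_cup and large_cup below 0.008 m and angle between each of medium_cup, small_cup's own z axis and vertical below 0.12 rad and z of small_cup in the frame of medium_cup between 0.016 and 0.025 m and horizontal distance between small_cup and medium_cup below 0.008 m and z of large_cup in the frame of stand between 0.02 and 0.028 m and x of large_cup in the frame of stand between 0.055 and 0.071 m and y of large_cup in the frame of stand between -0.008 and 0.008 m), for 0.2 s.
2. the stand is flat on the counter and pressed against both stops (contact force between stand and end_stop above 1 N and contact force between stand and side_stop above 1 N and x of stand in the frame of corner between -0.1035 and -0.096 m and y of stand in the frame of corner between -0.0535 and -0.046 m and angle between the x axis of stand and the x axis of corner, either way round below 0.05 rad and height (world z) of stand below 0.004 m and angle between stand's own z axis and vertical below 0.05 rad and contact force between the fingers and stand above 1 N), for 0.3 s.
At the end, for the whole second after the job is handed in: Cups nested on the seat: on the next floor within 5 mm, centred within 8 mm, upright. Stand flat on the counter (4 mm), within 3.5 mm of both stops, parallel within 0.05 rad, still, pushing each stop with over 1 N, fingers still bearing on it with over 1 N (all of step 1 and all of step 2 and linear speed of stand below 0.02 m/s and linear speed of small_cup below 0.05 m/s); the arm keeps its last pose, push and grip.
It fails at once if a bystander was moved more than 30 mm (distance of any of toy_car, label_roll, ring_tower, gift_box, pencil_pot, tape_dispenser from where it was at the start of the episode above 0.03 m).
It also fails if it takes over 67 s, if anything falls off the work surface, if the arm or the gripper's body presses on something with over 40 N, if the wrist force passes 120 N, or if a joint passes its speed limit or range.

## Robot

A 6-joint arm with a two-finger parallel gripper is mounted at the origin on the work surface. World frame = base frame: x ahead of the robot, y to its left, z up, the work surface at z = 0. Lengths are in m, angles in degrees, forces in N, time in s.
With the tool pointing down it reaches from about 0.25 to 0.8 m from the base axis. Payload 3.9 kg.
Tool frame: the origin (TCP) lies midway between the tips of the shut fingers; the grasp point (between the pads) lies 19 mm behind it; z points along the fingers, y is the direction in which the jaws open and shut (so a half turn about z gives the same grasp; the last joint's range is limited). The gripper opens to 85 mm and grips with 20 to 120 N. Pads are 22 mm wide; open, the fingers measure 114 mm over their backs; the gripper's body (76 mm by 85 mm) begins 54 mm behind the grasp point. The pads swing forward as they close: fully open they stand 13 mm farther back than shut.
Start: joints at [64.973, 14.897, -7.913, 67.191, 0, 90], TCP at [0.222, 0.476, 0.196] pointing down, gripper open.
Joint ranges: [-159.42, 159.42], [-47.68, 98.78], [-73.54, 78.23], [-108.79, 121.32], [-90, 84.71], [-180, 180]. Speed limits (degrees/s): [147.25, 147.25, 180, 180, 180, 180].

## Interface

Orientations are given as a 3x3 rotation matrix whose columns are the frame's x, y, z axes.
In Python, from workcell import arm gives the robot as it stands. The module is installed in compiled form; this text tells all that it offers.
- The arm moves only by the tool send_rows, never from a script. Its argument "deltas" is a list of rows, each a list of 2 entries, a list of its own where there are three numbers: the shift along the tool's x, y, z in cm, then the turn, a rotation vector about the tool's x, y, z in rad. A call has 1 to 5 rows; each row shifts and turns the commanded pose from where the row before left it, along the tool's axes as they then stand; what a row does not reach is not made up. A row lasts 1/8 s, in which the tool goes at most 62.5 mm and 10.7 degrees, less where a joint would pass 70% of its speed; a pose out of reach is approached as far as the arm can. A call is refused whole if a number of a shift passes 6.25 or a number of a turn 0.188, either way. A call with a gripper value outside its range is refused whole. "gripper" is the finger opening in cm, from 0 to 8.54, set as the call begins (left out, the last holds). The fingers move at their own pace and stop on an object; "newtons" is the grip in N (left out, the last holds). Time passes only in rows, so rows that do not move let the fingers close. It gives the time, the measured TCP pose, the force and the opening at its end, in the units of the state.
- arm.get_obs(): the state, without advancing time (a new reading comes with each control period).
- arm.camera(name): name is "side" or "top"; returns a dict with "img" (480x640x3 uint8, red, green, blue), "camera_matrix" (3x3 intrinsics, pixels), "k1" (the pictures are not rectified: a ray, as slopes to the right and down, at radius r is drawn at 1 + k1 r^2 times it, then the intrinsics apply), "R" (3x3) and "t" (3): a world point X has camera coordinates R X + t. Camera axes: x right, y down, z forward; pixel columns grow to the right and rows downward; lengths in m; the calibration is good to about 2 mm. A picture is of the moment at which its call begins. There is no depth.
- arm.finish_job(): hands the job in, once; it reports no verdict.
Trained networks look in the newest picture that a camera, given by its name, has taken for a name from the list of things; names that differ only in an ending like _2 or _b are one class to them, and where a whole thing is asked for, a point or a joint stands for the part that bears it (a point fixed in the world has none). Each returns a list of dicts, best first, with "score" (0 to 1); they miss things now and then, are a little off and sometimes report something else, mostly with a low value. They report only what shows in the picture. A call takes as long as a camera call. They do not tell look-alikes from the thing itself.
- arm.trace(camera, query): "mask" (480x640 bool, what is visible of it) and "position" ([row, column] in pixels, amid what is visible of it).
- arm.tip_of(camera, query): "position" ([row, column] in pixels: a listed point, or the origin of a listed thing).
The state is a dict: "clock": time; "joint_positions": joint angles; "dq": joint speeds; "joint_torque": joint torques, N m; "tool_pos": TCP position; "ee_rot": TCP orientation; "force": force on the tool from outside, world axes, zero at the start; "wrist_torque": the same for the moment, N m; "opening": finger opening in m.
Only numpy, scipy, OpenCV 4.12 (cv2) and the standard library are available. Lean on these libraries where they do the work, as an engineer would, in place of code of your own. Each camera call takes 0.05 s, during which the arm holds its last target. There are 200 camera calls.

## Working session

There is one attempt and no reset: what is moved stays moved. The work goes in short steps, Python scripts to look and compute and a tool call to move; the robot and the scene stay as the last step left them, time stands still between calls to the robot, and variables do not carry over. Pictures are saved under pics/ and viewed, about 8 in all and at most 12, crops included, and the job is handed in when it is done.

Besides the shell and the picture viewer there is one more tool, called after "Request:" as name(argument=value, ...) on one line, values as JSON. send_rows: Moves the arm, as the interface text tells. Its arguments: {"type":"object","properties":{"deltas":{"type":"array"},"gripper":{"type":"number"},"newtons":{"type":"number"}},"required":["deltas"]}

```bash
mkdir -p pics
cat > h.py <<'E'
import numpy as np, cv2
from workcell import arm
def cam(n):
    return arm.camera(n)
def ray(c,p):
    K=np.array(c["camera_matrix"]);r,cc=p
    d=np.array([(cc-K[0,2])/K[0,0],(r-K[1,2])/K[1,1]]);u=d.copy()
    for _ in range(20): u=d/(1+c["k1"]*(u@u))
    R=np.array(c["R"]);t=np.array(c["t"]).ravel()
    return -R.T@t, R.T@np.array([u[0],u[1],1])
def onz(c,p,z):
    o,d=ray(c,p); return o+d*(z-o[2])/d[2]
def proj(c,X):
    R=np.array(c["R"]);t=np.array(c["t"]).ravel();K=np.array(c["camera_matrix"])
    q=R@np.asarray(X,float)+t;s=q[:2]/q[2];s=s*(1+c["k1"]*(s@s))
    return np.array([K[1,1]*s[1]+K[1,2],K[0,0]*s[0]+K[0,2]])
E
python3 - <<'E'
from h import *
ims=[]
for n in("top","side"):
    c=cam(n); cv2.imwrite(f"pics/{n}0.png",c["img"][:,:,::-1])
    print(n,"cam at",np.round(ray(c,(240,320))[0],3))
    for q in "stand large_cup medium_cup small_cup corner side_stop end_stop toy_car label_roll ring_tower gift_box pencil_pot tape_dispenser".split():
        for d in arm.tip_of(n,q)[:4]:
            p=d["position"]; z=0.024 if q=="large_cup" else 0
            print(q,round(d["score"],2),np.round(p),np.round(onz(c,p,z),3))
o=arm.get_obs();print(o["tool_pos"],np.round(o["ee_rot"],2),o["clock"])
E
```

```text
top cam at [ 0.437 -0.069  1.095]
stand 0.97 [239. 308.] [ 0.508 -0.018  0.   ]
large_cup 0.93 [211. 320.] [ 0.567 -0.045  0.024]
large_cup 0.33 [328. 389.] [ 0.307 -0.19   0.024]
medium_cup 0.75 [255. 435.] [ 0.464 -0.302  0.   ]
medium_cup 0.73 [309. 516.] [ 0.339 -0.474  0.   ]
small_cup 0.86 [262. 475.] [ 0.446 -0.39   0.   ]
small_cup 0.7 [208. 439.] [ 0.57  -0.314  0.   ]
small_cup 0.61 [169. 431.] [ 0.659 -0.301  0.   ]
small_cup 0.49 [193. 404.] [ 0.608 -0.238  0.   ]
corner 0.98 [195. 158.] [0.618 0.325 0.   ]
side_stop 0.75 [234. 156.] [0.53  0.329 0.   ]
side_stop 0.27 [197. 152.] [0.613 0.337 0.   ]
toy_car 0.82 [327. 392.] [ 0.306 -0.2    0.   ]
label_roll 0.67 [161. 360.] [ 0.684 -0.14   0.   ]
ring_tower 0.61 [174. 496.] [ 0.642 -0.446  0.   ]
gift_box 0.28 [191. 170.] [0.627 0.296 0.   ]
pencil_pot 0.94 [309. 512.] [ 0.341 -0.467  0.   ]
tape_dispenser 0.96 [351. 144.] [0.267 0.356 0.   ]
side cam at [-0.078 -0.782  0.703]
stand 0.73 [182. 283.] [0.644 0.3   0.   ]
large_cup 0.84 [236. 339.] [ 0.563 -0.039  0.024]
medium_cup 0.56 [322. 392.] [ 0.472 -0.301  0.   ]
small_cup 0.97 [349. 423.] [ 0.464 -0.388  0.   ]
small_cup 0.81 [304. 429.] [ 0.564 -0.315  0.   ]
small_cup 0.75 [277. 413.] [ 0.605 -0.235  0.   ]
small_cup 0.7 [280. 456.] [ 0.666 -0.301  0.   ]
corner 0.7 [180. 273.] [0.628 0.328 0.   ]
side_stop 0.92 [193. 242.] [0.522 0.326 0.   ]
end_stop 0.75 [184. 284.] [0.639 0.288 0.   ]
toy_car 0.57 [333. 297.] [ 0.314 -0.205  0.   ]
label_roll 0.63 [242. 410.] [ 0.695 -0.142  0.   ]
ring_tower 0.85 [327. 508.] [ 0.63  -0.455  0.   ]
gift_box 0.66 [211. 380.] [0.742 0.004 0.   ]
pencil_pot 0.87 [413. 414.] [ 0.349 -0.47   0.   ]
tape_dispenser 0.77 [222. 153.] [0.272 0.351 0.   ]
tape_dispenser 0.55 [190. 243.] [0.533 0.335 0.   ]
[0.2220977  0.47570113 0.19589425] [[-0.91  0.42  0.  ]
 [ 0.42  0.91 -0.  ]
 [-0.    0.   -1.  ]] 1.4
```

View pics/top0.png

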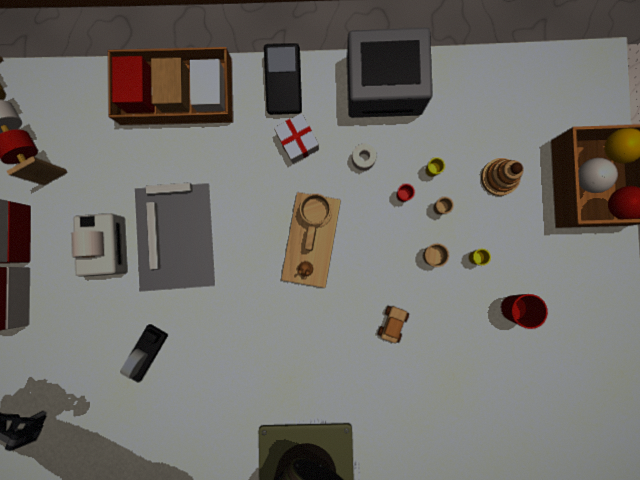

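View pics/side0.png

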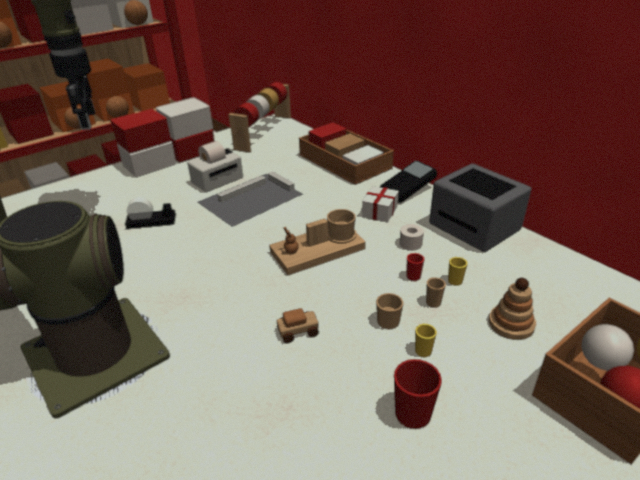

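```bash
cat > fit.py <<'E'
from h import *
from scipy.optimize import minimize
A=np.linspace(0,2*np.pi,40)
def circ(x,y,z,r): return np.c_[x+r*np.cos(A),y+r*np.sin(A),0*A+z]
def cup(p,z,ro,rf,h=.052): return np.r_[circ(p[0],p[1],z,rf),circ(p[0],p[1],z+h,ro)]
def box(p,cx,cy,lx,ly,z0,z1):
    c,s=np.cos(p[2]),np.sin(p[2]);P=[]
    for a in(-1,1):
        for b in(-1,1):
            u,v=cx+a*lx/2,cy+b*ly/2
            for z in(z0,z1):P.append([p[0]+c*u-s*v,p[1]+s*u+c*v,z])
    return np.array(P)
def render(c,parts,S=4):
    m=np.zeros((480*S,640*S),np.uint8)
    for P in parts:
        q=np.array([proj(c,X)[::-1] for X in P])
        cv2.fillConvexPoly(m,cv2.convexHull(np.round((q+.5)*S*16-8).astype(np.int32)),1,shift=4)
    return cv2.resize(m.astype(np.float32),(640,480),interpolation=cv2.INTER_AREA)
def fit(views,model,p0,step):
    def cost(p):
        e=0
        for c,m in views:
            r=render(c,model(p));e+=np.abs(r-m).sum()/m.sum()
        return e/len(views)
    n=len(p0);sim=np.vstack([p0]+[np.array(p0)+np.eye(n)[i]*step[i] for i in range(n)])
    o=minimize(cost,p0,method="Nelder-Mead",options=dict(initial_simplex=sim,xatol=2e-4,fatol=1e-4,maxiter=120))
    return o.x,o.fun
def tr(n,q,c,near=None):
    D=arm.trace(n,q)
    if near is not None: D=[d for d in D if np.hypot(*(np.array(d["position"])-proj(c,near)))<14]
    if D: print(n,q,round(D[0]["score"],2),np.round(D[0]["position"]),D[0]["mask"].sum())
    return D[0]["mask"].astype(np.float32) if D else None
def stand(p):
    c,s=np.cos(p[2]),np.sin(p[2])
    return [box(p,0,0,.2,.1,0,.024),box(p,0,0,.05,.016,.024,.08),cup((p[0]+.063*c,p[1]+.063*s),.024,.0335,.029)]
E
cat > m1.py <<'E'
from fit import *
C={n:cam(n) for n in("top","side")}
J=[("medium_cup",(.466,-.302,.026),lambda p:[cup(p,0,.026,.022)]),("small_cup",(.567,-.315,.026),lambda p:[cup(p,0,.019,.0155)])]
for q,p0,mod in J:
    V={n:tr(n,q,c,p0) for n,c in C.items()}
    for sel in (["top"],["side"],["top","side"]):
        v=[(C[n],V[n]) for n in sel if V[n] is not None]
        if v: print(q,sel,*fit(v,mod,p0[:2],[.006]*2))
V={}
for n in C:
    a,b=tr(n,"stand",C[n]),tr(n,"large_cup",C[n],(.567,-.04,.05))
    V[n]=np.maximum(a,b) if b is not None else a
for sel in (["top"],["side"],["top","side"]):
    print("stand",sel,*fit([(C[n],V[n]) for n in sel],stand,[.51,-.02,-.18],[.01,.01,.08]))
for n in C:
    a=tr(n,"side_stop",C[n]);b=tr(n,"end_stop",C[n])
    for nm,m,mod in(("side",a,lambda p:[box(p,-.095,.009,.15,.018,0,.02)]),("end",b,lambda p:[box(p,.009,-.032,.018,.1,0,.02)])):
        if m is not None: print("corner from",nm,n,*fit([(C[n],m)],mod,[.62,.325,.08],[.01,.01,.08]))
c=C["top"]["img"]
t=cv2.resize(c[150:300,370:520],(400,400),interpolation=3);s=cv2.resize(c[180:300,270:350],(267,400),interpolation=3)
u=C["side"]["img"][240:370,360:490]
w=np.hstack([t,cv2.resize(u,(400,400),interpolation=3)]);cv2.imwrite("pics/c1.png",w[:,:,::-1])
E
python3 m1.py
```

```text
top medium_cup 0.57 [255. 436.] 484
side medium_cup 0.58 [310. 389.] 892
medium_cup ['top'] [ 0.46202271 -0.29333031] 0.06404958665370941
medium_cup ['side'] [ 0.46554172 -0.29610375] 0.050588566809892654
medium_cup ['top', 'side'] [ 0.46375231 -0.29513407] 0.10303246974945068
top small_cup 0.53 [203. 444.] 261
side small_cup 0.65 [294. 431.] 528
small_cup ['top'] [ 0.57163687 -0.31687871] 0.16618773341178894
small_cup ['side'] [ 0.57245782 -0.31834344] 0.06427557021379471
small_cup ['top', 'side'] [ 0.57238088 -0.31798142] 0.11855420470237732
top stand 0.58 [249. 310.] 3242
top large_cup 0.57 [211. 318.] 779
side stand 0.7 [250. 312.] 2849
side large_cup 0.73 [223. 340.] 803
stand ['top'] [ 0.50499358 -0.02339567 -0.20083727] 0.033400874584913254
stand ['side'] [ 0.51008839 -0.0236568  -0.19343373] 0.05007592588663101
stand ['top', 'side'] [ 0.50709187 -0.0237396  -0.19815281] 0.05617398023605347
top side_stop 0.87 [234. 154.] 722
top end_stop 0.74 [189. 169.] 416
corner from side top [0.62028484 0.32755349 0.04189769] 0.09314404428005219
corner from end top [0.62094259 0.32650703 0.04885625] 0.11868990212678909
side side_stop 0.87 [188. 244.] 461
side end_stop 0.8 [180. 280.] 230
corner from side side [0.62591278 0.32767512 0.06665845] 0.104934923350811
corner from end side [0.62309137 0.32738637 0.02666899] 0.19048912823200226
```

View pics/c1.png

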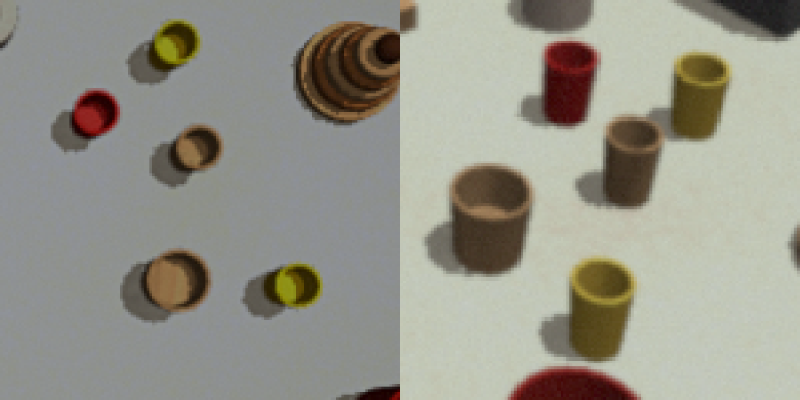

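The small-cup candidates in the top view are red (192,405), yellow (167,434), yellow (257,480) and pale wood (203,444). The pale wood one fits the description, and the crop confirms it. The larger wooden cup at (255,436) is the medium one. Moving now.

Request:
send_rows(deltas=[[[0, 0, 0], [0, 0, -0.118]], [[0, 0, 0], [0, 0, -0.118]], [[-2.6, -4.7, 0], [0, 0, 0]], [[-2.6, -4.7, 0], [0, 0, 0]], [[-2.6, -4.7, 0], [0, 0, 0]]], gripper=7.5)

```text
clock: 2.72
tool_pos: [0.2707, 0.3207, 0.1959]
ee_rot: [[-0.98, 0.199, 0.001], [0.199, 0.98, 0.0], [-0.001, 0.0, -1.0]]
force: [1.5, -0.7, -0.1]
opening: 0.0753
```

Request:
send_rows(deltas=[[[-2.6, -4.7, 0], [0, 0, 0]], [[-2.6, -4.7, 0], [0, 0, 0]], [[-2.6, -4.7, 0], [0, 0, 0]], [[-2.6, -4.7, 0], [0, 0, 0]], [[-2.6, -4.7, 0], [0, 0, 0]]])

```text
clock: 3.35
tool_pos: [0.3514, 0.0642, 0.1962]
ee_rot: [[-0.98, 0.199, 0.001], [0.199, 0.98, 0.0], [-0.001, 0.001, -1.0]]
force: [1.3, 0.3, -0.1]
opening: 0.0752
```

Request:
send_rows(deltas=[[[-2.6, -4.7, 0], [0, 0, 0]], [[-2.6, -4.7, 0], [0, 0, 0]], [[-2.6, -4.7, 0], [0, 0, 0]], [[-2.6, -4.7, 0], [0, 0, 0]], [[-2.6, -4.7, 0], [0, 0, 0]]])

```text
clock: 3.98
tool_pos: [0.4318, -0.1924, 0.1961]
ee_rot: [[-0.98, 0.2, 0.001], [0.2, 0.98, -0.0], [-0.001, 0.0, -1.0]]
force: [1.0, 0.1, 1.7]
opening: 0.075
```

Request:
send_rows(deltas=[[[-2.6, -4.7, 2], [0, 0, 0]], [[-2.6, -4.7, 4], [0, 0, 0]], [[0, 0, 3.5], [0, 0, 0]], [[0, 0, 0], [0, 0, 0]]])

```text
clock: 4.47
tool_pos: [0.4599, -0.2884, 0.1007]
ee_rot: [[-0.98, 0.2, -0.006], [0.2, 0.98, 0.004], [0.007, 0.003, -1.0]]
force: [-0.8, -0.1, 0.3]
opening: 0.0751
```

Run:
```python
from fit import *
o=arm.get_obs();print(o["tool_pos"],o["joint_positions"],o["clock"])
C={n:cam(n) for n in("top","side")}
W=[]
for n,c in C.items():
    m=tr(n,"medium_cup",c,(.464,-.295,.026))
    im=c["img"].copy()
    r0,c0=np.round(proj(c,(.464,-.295,.05))).astype(int)
    x=im[r0-60:r0+60,c0-60:c0+60]; x=cv2.resize(x,(400,400),interpolation=3)
    for P,col in((o["tool_pos"],(0,255,0)),((.464,-.295,.052),(0,0,255))):
        q=(proj(c,P)-[r0-60,c0-60]+.5)*400/120; cv2.circle(x,(int(q[1]),int(q[0])),4,col,-1)
    W.append(x)
cv2.imwrite("pics/c2.png",np.hstack(W)[:,:,::-1])
```

```text
[ 0.45992465 -0.28842556  0.10074262] [-3.20962874e+01  2.02275195e+01 -1.49856743e+01  5.51952391e+01
  5.87982004e-03 -2.05344079e+01] 4.475
side medium_cup 0.95 [311. 391.] 797
```

View pics/c2.png

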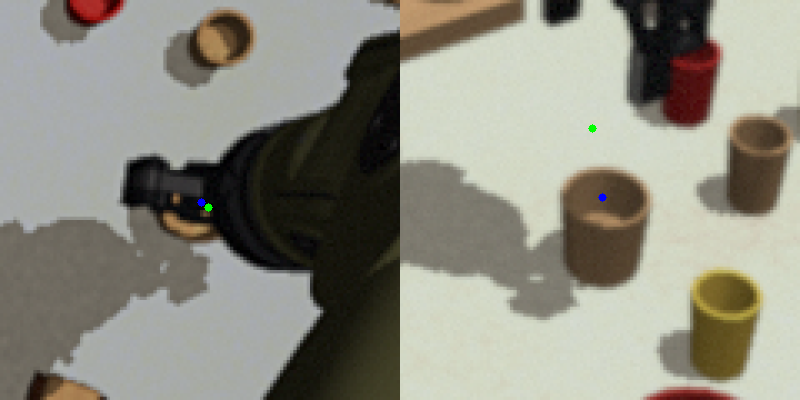

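The side view disagrees with the reported TCP: the gripper appears high and partly hidden by the red cup near crop (670,70), while the TCP should project to (591,128). I'll look wider before going down.

Run:
```python
from fit import *
c=cam("side");o=arm.get_obs();p=o["tool_pos"];R=np.array(o["ee_rot"]);print(p)
im=c["img"][130:370,250:490];x=cv2.resize(im,(600,600),interpolation=3)
for P,col in((p,(0,255,0)),(p-R[:,2]*.073,(255,0,255)),(p+R[:,1]*.045-R[:,2]*.01,(0,255,255)),(p-R[:,1]*.045-R[:,2]*.01,(255,255,0))):
    q=(proj(c,P)-[130,250]+.5)*2.5; cv2.circle(x,(int(q[1]),int(q[0])),4,col,-1)
cv2.imwrite("pics/c3.png",x[:,:,::-1])
```

```text
[ 0.46382884 -0.28967073  0.10558689]
```

View pics/c3.png

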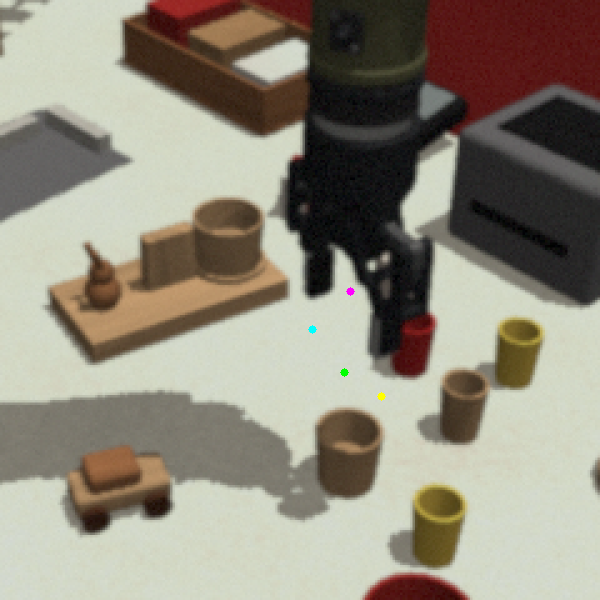

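The fingertips show about 16 px higher than the reported pose projects to. I'll check for lag and the start picture.

Run:
```python
from fit import *
for i in range(3):
    o=arm.get_obs();print(o["clock"],np.round(o["tool_pos"],4),np.round(o["joint_positions"],2),np.round(o["dq"],2))
    c=cam("side")
print("start TCP in side px",proj(c,(.222,.476,.196)),"flange",proj(c,(.222,.476,.269)))
p=o["tool_pos"];R=np.array(o["ee_rot"]);old=cv2.imread("pics/side0.png")[:,:,::-1]
a=cv2.resize(old[40:160,20:140],(400,400),interpolation=3);q=(proj(c,(.222,.476,.196))-[40,20]+.5)*400/120;cv2.circle(a,(int(q[1]),int(q[0])),4,(0,255,0),-1)
b=cv2.resize(c["img"][210:330,330:450],(400,400),interpolation=3)
q=(proj(c,p)-[210,330]+.5)*400/120;cv2.circle(b,(int(q[1]),int(q[0])),4,(0,255,0),-1)
cv2.imwrite("pics/c4.png",np.hstack([a,b])[:,:,::-1])
```

```text
4.725 [ 0.4638 -0.2897  0.1056] [-31.99  19.91 -14.68  55.21   0.   -20.53] [-0.08 -0.11 -0.2  -0.24  0.03  0.04]
4.775 [ 0.4638 -0.2897  0.1055] [-31.99  19.91 -14.69  55.2   -0.   -20.54] [-0.18  0.17 -0.3  -0.12 -0.02  0.03]
4.825 [ 0.4636 -0.2896  0.1052] [-31.99  19.93 -14.71  55.19  -0.   -20.54] [-0.03  0.37 -0.42 -0.07 -0.02 -0.03]
start TCP in side px [140.27535892  94.08211274] flange [111.27945889  85.19901656]
```

View pics/c4.png

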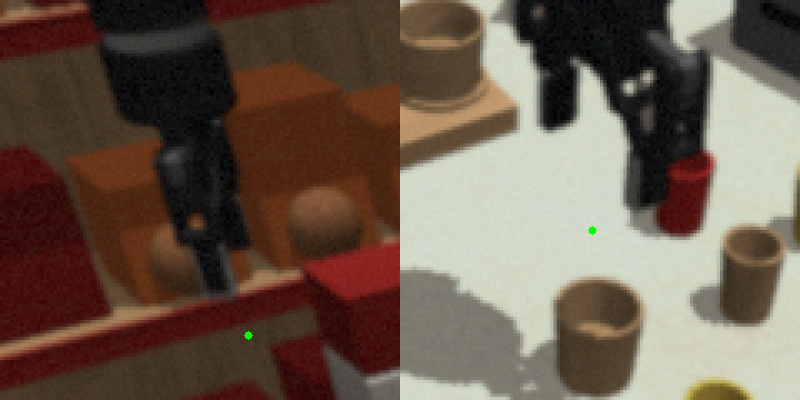

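Run:
```python
from fit import *
s=cam("side");t=cam("top");p=arm.get_obs()["tool_pos"]
r0,c0=np.round(proj(t,(.464,-.295,.05)))
print("K",np.array(s["camera_matrix"])[0,0],s["k1"])
for nm,px in(("far tip",(249,376.5)),("near tip",(210+205*.3,330+(645-400)*.3))):
    for z in(.1,.115,.13,.145,.16):
        P=onz(s,px,z);q=(proj(t,P)-[r0-60,c0-60]+.5)*400/120
        print(nm,np.round(P-p,3),"top crop",np.round(q[::-1]))
im=t["img"];r0,c0=int(r0),int(c0)
cv2.imwrite("pics/c5.png",cv2.resize(im[r0-50:r0+30,c0-50:c0+30],(600,600),interpolation=3)[:,:,::-1])
```

```text
K 510.4541583018333 0.014939656144566325
far tip [ 0.055  0.084 -0.004] top crop [ 69. 116.]
far tip [0.04  0.07  0.011] top crop [ 97. 138.]
far tip [0.026 0.055 0.026] top crop [126. 160.]
far tip [0.011 0.041 0.041] top crop [156. 183.]
far tip [-0.004  0.027  0.056] top crop [187. 207.]
near tip [ 0.043 -0.001 -0.004] top crop [208. 132.]
near tip [ 0.029 -0.013  0.011] top crop [235. 154.]
near tip [ 0.014 -0.025  0.026] top crop [262. 176.]
near tip [-0.001 -0.037  0.041] top crop [291. 199.]
near tip [-0.015 -0.05   0.056] top crop [321. 223.]
```

View pics/c5.png

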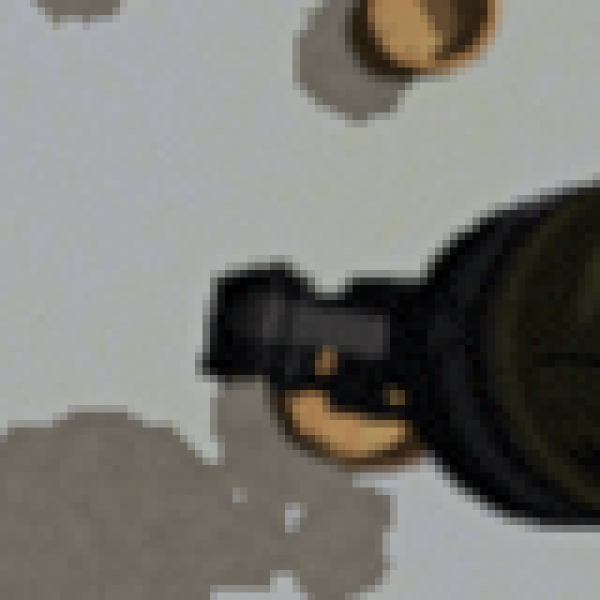

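Request:
send_rows(deltas=[[[0, 0.5, 2.5], [0, 0, 0]], [[0, 0, 2], [0, 0, 0]], [[0, 0, 0], [0, 0, 0]]])

```text
clock: 5.35
tool_pos: [0.4622, -0.2836, 0.0574]
ee_rot: [[-0.98, 0.199, -0.003], [0.199, 0.98, 0.002], [0.003, 0.001, -1.0]]
force: [0.3, 0.2, 0.5]
opening: 0.0754
```

```bash
cat > tip.py <<'E'
from h import *
def tips(s=None):
    s=s or cam("side");o=arm.get_obs();p=np.array(o["tool_pos"]);R=np.array(o["ee_rot"]);g=s["img"].max(2)
    print("obs",np.round(p,4),"F",np.round(o["force"],1),"open",round(o["opening"],4),"t",o["clock"])
    for sg in(-1,1):
        out=[]
        for off in(.003,.007,.011):
            b=p+R[:,1]*sg*(o["opening"]/2+off)
            zs=np.arange(.12,-.03,-.002);L=None
            for h in zs:
                r,c=np.round(proj(s,b-R[:,2]*h)).astype(int)
                if g[r,c]>75: L=h;break
            out.append(L)
        print("finger",sg,"dark ends at mm behind TCP:",[None if x is None else round(1000*x) for x in out])
if __name__=="__main__": tips()
E
python3 tip.py
```

```text
obs [ 0.4631 -0.2842  0.0584] F [0.3 0.6 0. ] open 0.0751 t 5.4
finger -1 dark ends at mm behind TCP: [108, 106, 50]
finger 1 dark ends at mm behind TCP: [44, 38, 36]
```

Request:
send_rows(deltas=[[[0, -1.1, 1.5], [0, 0, 0]], [[0, 0, 2], [0, 0, 0]], [[0, 0, 0], [0, 0, 0]]])

```text
clock: 5.78
tool_pos: [0.4601, -0.2954, 0.0223]
ee_rot: [[-0.98, 0.2, -0.002], [0.2, 0.98, 0.001], [0.003, 0.001, -1.0]]
force: [0.0, 0.3, -0.4]
opening: 0.0753
```

Run:
```python
from tip import *
s=cam("side");tips(s);p=arm.get_obs()["tool_pos"]
x=cv2.resize(s["img"][250:350,330:450],(720,600),interpolation=3)
q=(proj(s,p)-[250,330]+.5)*6;cv2.circle(x,(int(q[1]),int(q[0])),4,(0,255,0),-1)
cv2.imwrite("pics/c6.png",x[:,:,::-1])
```

```text
obs [ 0.4608 -0.2957  0.0232] F [0.5 0.3 0.1] open 0.0749 t 5.825
finger -1 dark ends at mm behind TCP: [108, 110, 50]
finger 1 dark ends at mm behind TCP: [42, 38, 34]
```

View pics/c6.png

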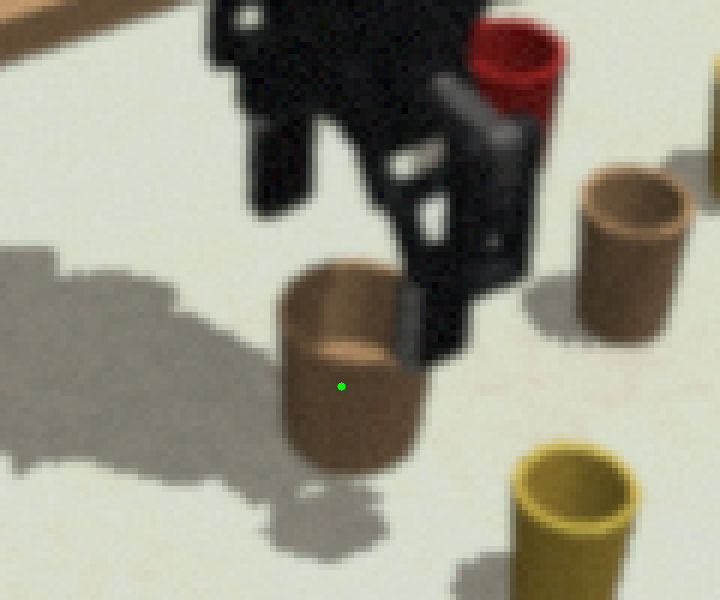

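Request:
send_rows(deltas=[[[-0.3, 0, 1.2], [0, 0, 0]], [[0, 0, 1.1], [0, 0, 0]], [[0, 0, 0], [0, 0, 0]]])

```text
clock: 6.2
tool_pos: [0.4634, -0.2953, -0.0006]
ee_rot: [[-0.98, 0.199, -0.002], [0.199, 0.98, 0.001], [0.002, 0.001, -1.0]]
force: [0.2, 0.5, 0.5]
opening: 0.075
```

Request:
send_rows(deltas=[[[0, 0, 0], [0, 0, 0]], [[0, 0, 0], [0, 0, 0]], [[0, 0, 0], [0, 0, 0]], [[0, 0, 0], [0, 0, 0]]], gripper=4.4, newtons=25)

```text
clock: 6.7
tool_pos: [0.4648, -0.2962, 0.0011]
ee_rot: [[-0.98, 0.199, 0.001], [0.199, 0.98, -0.0], [-0.001, -0.0, -1.0]]
force: [0.7, 0.4, 3.2]
opening: 0.0495
```

Request:
send_rows(deltas=[[[0, 0, -2], [0, 0, 0]], [[0, 0, -4], [0, 0, 0]], [[-0.6, 3.5, -5], [0, 0, 0]], [[-0.9, 4.8, 0], [0, 0, 0]], [[-0.9, 4.8, 0], [0, 0, 0]]])

```text
clock: 7.32
tool_pos: [0.5148, -0.1717, 0.1115]
ee_rot: [[-0.98, 0.201, 0.002], [0.201, 0.98, -0.001], [-0.002, -0.0, -1.0]]
force: [-0.7, -0.1, -0.2]
opening: 0.0492
```

Request:
send_rows(deltas=[[[-0.9, 4.8, 0], [0, 0, 0]], [[-0.9, 4.8, 0], [0, 0, 0]], [[-0.9, 4.7, 0], [0, 0, 0]], [[0, 0, 0], [0, 0, 0]], [[0, 0, 0], [0, 0, 0]]])

```text
clock: 7.95
tool_pos: [0.5683, -0.0378, 0.1102]
ee_rot: [[-0.98, 0.199, -0.001], [0.199, 0.98, -0.001], [0.001, -0.001, -1.0]]
force: [-0.2, 0.4, -1.2]
opening: 0.0494
```

Run:
```python
from fit import *
o=arm.get_obs();p=o["tool_pos"];print(p,o["opening"],o["clock"],o["force"])
C={n:cam(n) for n in("top","side")}
V={n:tr(n,"medium_cup",C[n]) for n in C}
for n in C:
    im=C[n]["img"]
    if V[n] is not None:
        f,e=fit([(C[n],V[n])],lambda q:[cup(q,p[2]-.001,.026,.022)],[p[0],p[1]],[.008]*2);print(n,f,e)
L=tr("side","large_cup",C["side"],(.567,-.036,.05))
if L is not None: print("large side",fit([(C["side"],L)],lambda q:[cup(q,.024,.0335,.029)],[.567,-.036],[.006]*2))
s=C["side"];r,c=map(int,proj(s,(.53,-.05,.1)));cv2.imwrite("pics/c7.png",cv2.resize(s["img"][r-50:r+50,c-60:c+60],(720,600),interpolation=3)[:,:,::-1])
```

```text
[ 0.56833644 -0.03777418  0.11020766] 0.049375886196987566 7.95 [-0.15197278  0.37193846 -1.180767  ]
side medium_cup 0.75 [195. 340.] 488
side [ 0.56951702 -0.03893527] 0.3637295067310333
side large_cup 0.89 [225. 342.] 743
large side (array([ 0.5731314 , -0.03629242]), np.float64(0.12012112885713577))
```

View pics/c7.png

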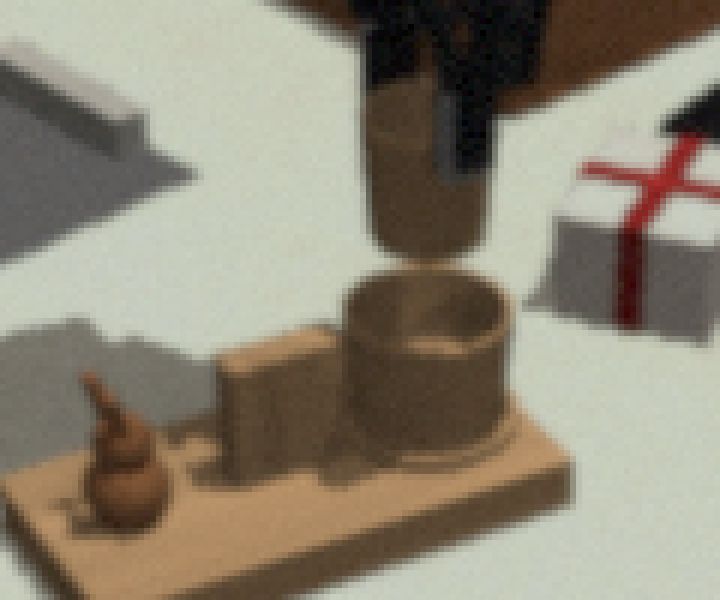

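The medium cup hangs straight over the large cup: cup axis at about column 428, large rim centre at about column 425 in the crop. I'll lower it in.

Request:
send_rows(deltas=[[[-0.2, 0.1, 2.2], [0, 0, 0]], [[0, 0, 2], [0, 0, 0]], [[0, 0, 1.4], [0, 0, 0]], [[0, 0, 0.4], [0, 0, 0]], [[0, 0, 0], [0, 0, 0]]])

```text
clock: 8.82
tool_pos: [0.5712, -0.0373, 0.0507]
ee_rot: [[-0.98, 0.2, 0.0], [0.2, 0.98, -0.0], [-0.0, -0.0, -1.0]]
force: [-0.2, -0.1, -0.4]
opening: 0.0494
```

Request:
send_rows(deltas=[[[0, 0, 0.3], [0, 0, 0]], [[0, 0, 0.2], [0, 0, 0]], [[0, 0, 0], [0, 0, 0]]])

```text
clock: 9.2
tool_pos: [0.5711, -0.037, 0.0457]
ee_rot: [[-0.98, 0.199, 0.0], [0.199, 0.98, -0.0], [-0.0, -0.0, -1.0]]
force: [0.0, -0.2, -2.0]
opening: 0.0492
```

Request:
send_rows(deltas=[[[0, 0, 0], [0, 0, 0]], [[0, 0, 0], [0, 0, 0]], [[0, 0, -1], [0, 0, 0]], [[0, 0, -4], [0, 0, 0]], [[0, 0, -5], [0, 0, 0]]], gripper=6.6)

```text
clock: 9.82
tool_pos: [0.5702, -0.0371, 0.1464]
ee_rot: [[-0.98, 0.199, -0.002], [0.199, 0.98, 0.0], [0.002, -0.0, -1.0]]
force: [0.4, -0.7, 0.2]
opening: 0.0659
```

```bash
cat > m2.py <<'E'
from fit import *
import sys
s=cam("side");o=arm.get_obs();print(o["clock"],np.round(o["tool_pos"],4),o["opening"])
def one(q,z,ro,rf,near):
    m=tr("side",q,s,near)
    if m is not None:
        f,e=fit([(s,m)],lambda p:[cup(p,z,ro,rf)],near[:2],[.006]*2);print(q,np.round(f,4),round(e,3))
one("medium_cup",.044,.026,.022,(.569,-.036,.08))
one("large_cup",.024,.0335,.029,(.569,-.036,.06))
one("small_cup",0 if len(sys.argv)<2 else .064,.019,.0155,(.572,-.318,.026) if len(sys.argv)<2 else (.569,-.036,.1))
a,b=tr("side","stand",s),tr("side","large_cup",s)
f,e=fit([(s,np.maximum(a,b))],lambda p:stand(p)+[cup((p[0]+.063*np.cos(p[2]),p[1]+.063*np.sin(p[2])),.044,.026,.022)],[.51,-.024,-.195],[.006,.006,.05]);print("stand",np.round(f,4),e,"seat",f[:2]+.063*np.array([np.cos(f[2]),np.sin(f[2])]))
r,c=map(int,proj(s,(.569,-.036,.08)));cv2.imwrite("pics/c8.png",cv2.resize(s["img"][r-40:r+40,c-50:c+50],(700,560),interpolation=3)[:,:,::-1])
E
python3 m2.py
```

```text
9.875 [ 0.5749 -0.0373  0.1543] 0.06613955755652315
side medium_cup 0.95 [215. 345.] 377
medium_cup [ 0.575  -0.0347] 0.579
side large_cup 0.44 [214. 344.] 392
large_cup [0.6206 0.0212] 0.914
side stand 0.66 [248. 311.] 2830
side large_cup 0.44 [214. 344.] 392
stand [ 0.5094 -0.0248 -0.2045] 0.19970127940177917 seat [ 0.57106768 -0.03755057]
```

View pics/c8.png

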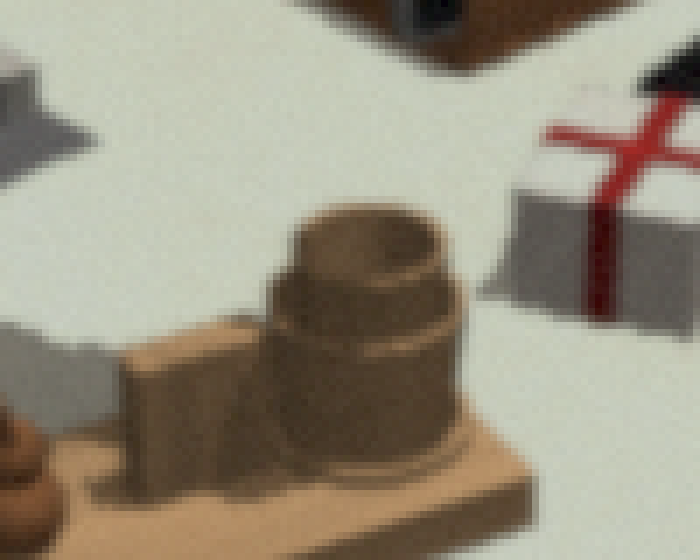

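The medium cup sits nested and upright, its rim centre at (370,247) and concentric with the large rim. Now the small wooden cup.

Request:
send_rows(deltas=[[[-0.9, -4.6, 0], [0, 0, 0]], [[-0.9, -4.6, 0], [0, 0, 0]], [[-0.9, -4.6, 0], [0, 0, 0]], [[-0.9, -4.6, 0], [0, 0, 0]], [[-0.9, -4.6, 0], [0, 0, 0]]])

```text
clock: 10.75
tool_pos: [0.568, -0.2724, 0.1438]
ee_rot: [[-0.98, 0.199, -0.003], [0.199, 0.98, 0.002], [0.003, 0.001, -1.0]]
force: [-0.0, 0.2, -0.3]
opening: 0.0659
```

Request:
send_rows(deltas=[[[-0.9, -4.6, 2], [0, 0, 0]], [[0, 0, 4], [0, 0, 0]], [[0, 0, 2], [0, 0, 0]], [[0, 0, 0], [0, 0, 0]], [[0, 0, 0], [0, 0, 0]]])

```text
clock: 11.38
tool_pos: [0.569, -0.3182, 0.0657]
ee_rot: [[-0.98, 0.199, -0.0], [0.199, 0.98, 0.0], [0.0, 0.0, -1.0]]
force: [0.6, 0.3, -0.4]
opening: 0.0661
```

Run:
```python
from fit import *
from tip import tips
s=cam("side");tips(s);t=cam("top")
for n,c in(("side",s),("top",t)):
    m=tr(n,"small_cup",c,(.572,-.318,.026))
    if m is not None: print(n,fit([(c,m)],lambda p:[cup(p,0,.019,.0155)],[.572,-.318],[.006]*2))
r,c=map(int,proj(s,(.569,-.036,.08)))
print("medium rim centre (side)",onz(s,(r-40+247/7-.5,c-50+370/7-.5),.096),"large rim",onz(s,(r-40+312/7-.5,c-50+367/7-.5),.076))
```

```text
obs [ 0.5696 -0.3184  0.0663] F [-0.7  0.2  0.3] open 0.0659 t 11.425
finger -1 dark ends at mm behind TCP: [104, 102, 44]
finger 1 dark ends at mm behind TCP: [38, 36, 36]
side small_cup 0.62 [295. 434.] 488
side (array([ 0.57444461, -0.31698733]), np.float64(0.07607582211494446))
top small_cup 0.73 [206. 442.] 187
top (array([ 0.56889102, -0.31540236]), np.float64(0.6316844820976257))
medium rim centre (side) [ 0.57079537 -0.03914807  0.096     ] large rim [ 0.56502649 -0.04424658  0.076     ]
```

Request:
send_rows(deltas=[[[-0.3, 0, 2.2], [0, 0, 0]], [[0, 0, 2.5], [0, 0, 0]], [[0, 0, 1.5], [0, 0, 0]], [[0, 0, 0], [0, 0, 0]]])

```text
clock: 12.08
tool_pos: [0.5711, -0.3183, 0.0027]
ee_rot: [[-0.98, 0.199, -0.002], [0.199, 0.98, 0.001], [0.002, 0.001, -1.0]]
force: [-0.3, -0.2, 0.5]
opening: 0.0661
```

Request:
send_rows(deltas=[[[0, 0, 0], [0, 0, 0]], [[0, 0, 0], [0, 0, 0]], [[0, 0, 0], [0, 0, 0]], [[0, 0, 0], [0, 0, 0]]], gripper=3.0, newtons=25)

```text
clock: 12.58
tool_pos: [0.573, -0.3192, 0.0049]
ee_rot: [[-0.98, 0.199, 0.002], [0.199, 0.98, -0.001], [-0.003, -0.0, -1.0]]
force: [0.7, 1.6, 5.1]
opening: 0.0371
```

Request:
send_rows(deltas=[[[0, 0, -2], [0, 0, 0]], [[0, 0, -5], [0, 0, 0]], [[0, 0, -5.5], [0, 0, 0]], [[1, 4.6, 0], [0, 0, 0]], [[1, 4.6, 0], [0, 0, 0]]])

```text
clock: 13.2
tool_pos: [0.5711, -0.2247, 0.1295]
ee_rot: [[-0.98, 0.201, 0.002], [0.201, 0.98, -0.001], [-0.002, -0.001, -1.0]]
force: [0.2, 0.7, -0.5]
opening: 0.0369
```

Request:
send_rows(deltas=[[[1, 4.6, 0], [0, 0, 0]], [[1, 4.6, 0], [0, 0, 0]], [[1, 4.6, 0], [0, 0, 0]], [[0.9, 4.7, 0], [0, 0, 0]], [[0, 0, 0], [0, 0, 0]]])

```text
clock: 13.82
tool_pos: [0.5688, -0.0329, 0.1284]
ee_rot: [[-0.981, 0.195, -0.001], [0.195, 0.981, 0.0], [0.001, 0.0, -1.0]]
force: [0.5, -1.3, -1.0]
opening: 0.0367
```

Run:
```python
from fit import *
for _ in range(2): s=cam("side")
o=arm.get_obs();p=o["tool_pos"];print(o["clock"],p,o["opening"],o["force"])
for q,z,a,b in(("small_cup",p[2]-.005,.019,.0155),("medium_cup",.044,.026,.022)):
    m=tr("side",q,s,(p[0],p[1],z+.026))
    if m is not None:
        cc=np.argwhere(m>0);print(q,"cols",cc[:,1].min(),cc[:,1].max(),"rows",cc[:,0].min(),cc[:,0].max())
        r=render(s,[cup(p,z,a,b)])>.5;cc=np.argwhere(r);print(" expected at TCP xy: cols",cc[:,1].min(),cc[:,1].max(),"rows",cc[:,0].min(),cc[:,0].max())
```

```text
13.925 [ 0.56915073 -0.03558752  0.12846064] 0.036784396634820374 [ 0.33234298 -0.17888303 -0.67036276]
side small_cup 0.83 [193. 335.] 277
small_cup cols 332 346 rows 173 200
 expected at TCP xy: cols 331 348 rows 174 201
side medium_cup 0.97 [214. 345.] 406
medium_cup cols 331 352 rows 203 223
 expected at TCP xy: cols 329 351 rows 203 232
```

Request:
send_rows(deltas=[[[-0.2, -0.1, 2.2], [0, 0, 0]], [[0, 0, 2], [0, 0, 0]], [[0, 0, 1], [0, 0, 0]], [[0, 0, 0.4], [0, 0, 0]], [[0, 0, 0], [0, 0, 0]]])

```text
clock: 14.65
tool_pos: [0.5713, -0.0375, 0.0728]
ee_rot: [[-0.98, 0.2, 0.0], [0.2, 0.98, -0.0], [-0.0, -0.0, -1.0]]
force: [0.5, 0.6, -0.9]
opening: 0.0366
```

Request:
send_rows(deltas=[[[0, 0, 0.2], [0, 0, 0]], [[0, 0, 0], [0, 0, 0]]])

```text
clock: 14.9
tool_pos: [0.5714, -0.0371, 0.0709]
ee_rot: [[-0.98, 0.199, 0.001], [0.199, 0.98, -0.0], [-0.001, 0.0, -1.0]]
force: [-0.0, 0.3, -0.0]
opening: 0.0372
```

Request:
send_rows(deltas=[[[0, 0, 0.2], [0, 0, 0]], [[0, 0, 0], [0, 0, 0]]])

```text
clock: 15.15
tool_pos: [0.5715, -0.037, 0.069]
ee_rot: [[-0.98, 0.199, 0.001], [0.199, 0.98, -0.0], [-0.001, 0.0, -1.0]]
force: [0.1, -0.5, 2.3]
opening: 0.0367
```

Request:
send_rows(deltas=[[[0, 0, 0], [0, 0, 0]], [[0, 0, 0], [0, 0, 0]], [[0, 0, -1], [0, 0, 0]], [[0, 0, -3], [0, 0, 0]], [[0, 0, -4], [0, 0, 0]]], gripper=5.5)

```text
clock: 15.78
tool_pos: [0.5702, -0.037, 0.1491]
ee_rot: [[-0.98, 0.199, -0.002], [0.199, 0.98, 0.0], [0.002, -0.0, -1.0]]
force: [0.1, 0.9, 0.2]
opening: 0.0548
```

Run:
```python
from fit import *
for _ in range(2): s=cam("side")
o=arm.get_obs();p=o["tool_pos"];print(o["clock"],p,o["opening"],o["force"])
a=np.maximum(tr("side","stand",s),0)
for q,z in(("small_cup",.11),("medium_cup",.09),("large_cup",.06)):
    m=tr("side",q,s,(.57,-.037,z))
    if m is not None:
        a=np.maximum(a,m);cc=np.argwhere(m>0);print(q,"cols",cc[:,1].min(),cc[:,1].max(),"rows",cc[:,0].min(),cc[:,0].max())
def mod(q):
    e=(q[0]+.063*np.cos(q[2]),q[1]+.063*np.sin(q[2]))
    return stand(q)+[cup(e,.044,.026,.022),cup(e,.064,.019,.0155)]
f,e=fit([(s,a)],mod,[.51,-.024,-.2],[.006,.006,.05]);print("stand",f,e)
r,c=map(int,proj(s,(.52,-.03,.07)));cv2.imwrite("pics/c9.png",cv2.resize(s["img"][r-55:r+45,c-70:c+60],(780,600),interpolation=3)[:,:,::-1])
```

```text
15.875 [ 0.57466732 -0.03732582  0.15389297] 0.054724805949644836 [ 0.37270645 -0.0345629   0.58573321]
side stand 0.68 [247. 311.] 2795
side small_cup 0.72 [209. 339.] 272
small_cup cols 332 349 rows 197 214
side medium_cup 0.66 [214. 346.] 251
medium_cup cols 331 352 rows 205 224
side large_cup 0.89 [229. 342.] 496
large_cup cols 327 355 rows 213 240
stand [ 0.51005317 -0.02484624 -0.19342865] 0.05669984221458435
```

View pics/c9.png

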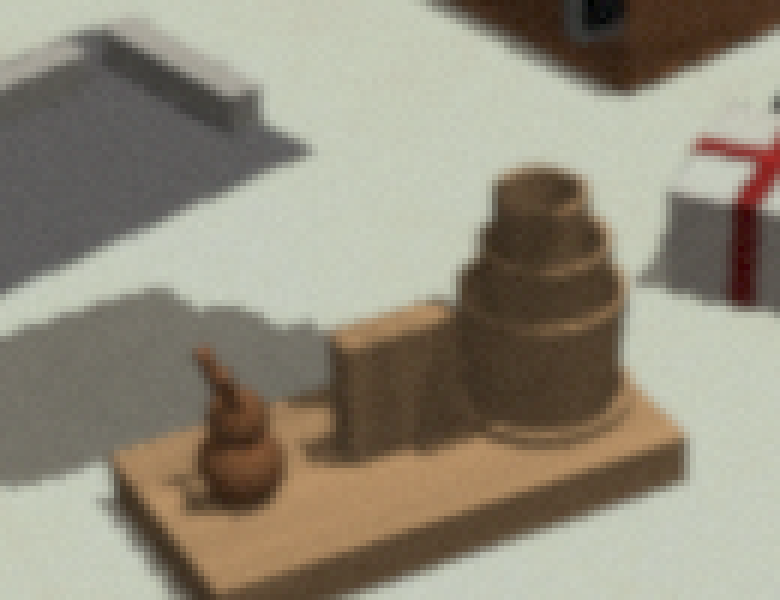

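All three cups are nested and upright: small rim at (540,190), medium at (545,245) and large at (543,300) in the crop. Next I'll grip the fin, top at about (395,325).

Request:
send_rows(deltas=[[[3.2, 0, 0], [0, 0, 0]], [[3.3, 0, 0], [0, 0, 0]], [[0, 0, 4], [0, 0, 0]], [[0, 0, 4], [0, 0, 0]], [[0, 0, 0], [0, 0, 0]]])

```text
clock: 16.7
tool_pos: [0.5029, -0.0239, 0.0651]
ee_rot: [[-0.98, 0.199, -0.009], [0.199, 0.98, 0.0], [0.009, -0.001, -1.0]]
force: [0.6, -0.2, -0.4]
opening: 0.0547
```

Run:
```python
from fit import *
from tip import tips
tips(); t=cam("top");s=cam("side")
for n,c in(("top",t),("side",s)):
    for q in("side_stop","end_stop"):
        m=tr(n,q,c)
        mod=(lambda p:[box(p,-.095,.009,.15,.018,0,.02)]) if q=="side_stop" else (lambda p:[box(p,.009,-.032,.018,.1,0,.02)])
        if m is not None:print(n,q,*fit([(c,m)],mod,[.622,.327,.06],[.008,.008,.06]))
for n,c in(("top",t),("side",s)):
    for d in arm.tip_of(n,"corner")[:1]: print(n,"corner",d["score"],onz(c,d["position"],0))
t0=t["img"];cv2.imwrite("pics/c10.png",cv2.resize(t0[175:295,130:220],(600,800),interpolation=3)[:,:,::-1])
```

```text
obs [ 0.5051 -0.024   0.0671] F [0.1 0.2 0.5] open 0.055 t 16.75
finger -1 dark ends at mm behind TCP: [112, 38, 42]
finger 1 dark ends at mm behind TCP: [34, 32, 30]
top side_stop 0.63 [232. 156.] 709
top side_stop [0.62136097 0.32797607 0.04677803] 0.09899506717920303
top end_stop 0.57 [190. 170.] 391
top end_stop [0.62130896 0.32637271 0.04002715] 0.17918798327445984
side side_stop 0.66 [216. 345.] 261
side side_stop [0.10505076 2.66616036 2.20038341] 1.0
side end_stop 0.72 [183. 283.] 280
side end_stop [0.62321945 0.32497858 0.04979621] 0.08348214626312256
top corner 0.79 [0.61658486 0.32557458 0.        ]
side corner 0.9 [0.62373229 0.32970134 0.        ]
```

Request:
send_rows(deltas=[[[0, 0, 2], [0, 0, 0]], [[0, 0, 2], [0, 0, 0]], [[0, 0, 0], [0, 0, 0]]])

```text
clock: 17.52
tool_pos: [0.5061, -0.024, 0.0277]
ee_rot: [[-0.98, 0.199, -0.003], [0.199, 0.98, 0.0], [0.003, -0.0, -1.0]]
force: [-0.8, -0.2, -0.4]
opening: 0.0549
```

Request:
send_rows(deltas=[[[0, 0, 0], [0, 0, 0]], [[0, 0, 0], [0, 0, 0]], [[0, 0, 0], [0, 0, 0]], [[0, 0, 0], [0, 0, 0]]], gripper=0.8, newtons=70)

```text
clock: 18.02
tool_pos: [0.5084, -0.024, 0.0298]
ee_rot: [[-0.98, 0.199, 0.002], [0.199, 0.98, 0.0], [-0.002, 0.001, -1.0]]
force: [-0.6, 0.6, 6.2]
opening: 0.014
```

Request:
send_rows(deltas=[[[0, 0, 0], [0, 0, 0]], [[0, 0, 0], [0, 0, 0]]])

```text
clock: 18.27
tool_pos: [0.5084, -0.024, 0.0298]
ee_rot: [[-0.98, 0.199, 0.002], [0.199, 0.98, 0.0], [-0.002, 0.001, -1.0]]
force: [-0.9, 1.4, 5.9]
opening: 0.0141
```

Request:
send_rows(deltas=[[[0, 0, -0.15], [0, 0, 0]], [[0, 0, 0], [0, 0, -0.06]], [[0, 0, 0], [0, 0, -0.064]], [[0, 0, 0], [0, 0, -0.064]], [[0, 0, 0], [0, 0, -0.06]]])

```text
clock: 18.9
tool_pos: [0.507, -0.0243, 0.0298]
ee_rot: [[-0.999, -0.049, -0.001], [-0.049, 0.999, -0.0], [0.001, -0.0, -1.0]]
force: [0.8, 0.0, -2.1]
opening: 0.014
```

Request:
send_rows(deltas=[[[0, 1, 0], [0, 0, 0]], [[0, 2, 0], [0, 0, 0]], [[0, 3, 0], [0, 0, 0]], [[0, 3, 0], [0, 0, 0]], [[0, 3, 0], [0, 0, 0]]])

```text
clock: 19.52
tool_pos: [0.5011, 0.0969, 0.0298]
ee_rot: [[-0.999, -0.046, -0.001], [-0.046, 0.999, -0.0], [0.001, -0.0, -1.0]]
force: [0.1, -1.2, -3.0]
opening: 0.0142
```

Request:
send_rows(deltas=[[[0, 3, 0], [0, 0, 0]], [[0, 3, 0], [0, 0, 0]], [[0, 3, 0], [0, 0, 0]], [[0, 3, 0], [0, 0, 0]], [[0, 2, 0], [0, 0, 0]]])

```text
clock: 20.15
tool_pos: [0.4944, 0.237, 0.0298]
ee_rot: [[-0.999, -0.048, -0.001], [-0.048, 0.999, -0.001], [0.001, -0.001, -1.0]]
force: [0.4, -2.3, -2.3]
opening: 0.0139
```

Run:
```python
from fit import *
for _ in range(2): s=cam("side")
t=cam("top");o=arm.get_obs();p=o["tool_pos"];print(o["clock"],p,o["force"],o["opening"],o["joint_positions"])
def mod(q):
    e=(q[0]+.063*np.cos(q[2]),q[1]+.063*np.sin(q[2]))
    return [box(q,0,0,.2,.1,0,.024),cup(e,.024,.0335,.029),cup(e,.044,.026,.022),cup(e,.064,.019,.0155)]
a=tr("side","stand",s);P0=(p[0]+.063,p[1]+.003)
for q,z in(("small_cup",.11),("medium_cup",.09),("large_cup",.06)):
    m=tr("side",q,s,(*P0,z))
    if m is not None: a=np.maximum(a,m)
print("side stand",*fit([(s,a)],mod,[p[0],p[1],.046],[.006,.006,.05]))
for n,c in(("top",t),("side",s)):
    for q,k in(("side_stop",lambda p:[box(p,-.095,.009,.15,.018,0,.02)]),("end_stop",lambda p:[box(p,.009,-.032,.018,.1,0,.02)])):
        m=tr(n,q,c,(.53,.335,.02) if q[0]=="s" else (.63,.293,.02))
        if m is not None: print(*fit([(c,m)],k,[.622,.327,.05],[.008,.008,.06]))
u=cv2.resize(t["img"][170:290,130:230],(500,600),interpolation=3);v=cv2.resize(s["img"][150:250,225:325],(500,500),interpolation=3)
cv2.imwrite("pics/c11.png",np.hstack([cv2.resize(u,(400,480)),cv2.resize(v,(400,480))])[:,:,::-1])
```

```text
20.3 [0.49470811 0.23658184 0.02980536] [ 0.27819937  0.682675   -3.72353544] 0.014176275545329891 [ 2.55461591e+01  2.41735410e+01 -2.06748555e+01  4.51710687e+01
  1.87072669e-02  2.27483628e+01]
side stand 0.66 [205. 242.] 1957
side small_cup 0.68 [169. 264.] 118
side medium_cup 0.69 [174. 273.] 164
side large_cup 0.91 [187. 270.] 359
side stand [0.49640831 0.24061701 0.05572698] 0.14566493034362793
top end_stop 0.96 [190. 169.] 433
[0.62117112 0.32679116 0.0390823 ] 0.08660507947206497
side side_stop 0.64 [192. 231.] 114
[0.58800137 0.47062214 1.0869561 ] 1.7861841917037964
```

Request:
send_rows(deltas=[[[-1, 1, 0.05], [0, 0, 0]], [[-1, 1.2, 0.05], [0, 0, 0]], [[-0.5, 0.7, 0], [0, 0, 0]], [[0, 0, 0], [0, 0, 0]]])

```text
clock: 21.2
tool_pos: [0.5209, 0.2676, 0.0298]
ee_rot: [[-0.999, -0.048, 0.003], [-0.048, 0.999, 0.002], [-0.003, 0.002, -1.0]]
force: [1.5, 1.7, 2.5]
opening: 0.014
```

Request:
send_rows(deltas=[[[0, 0.2, 0], [0, 0, 0]], [[0, 0.2, 0], [0, 0, 0]], [[0, 0, 0], [0, 0, 0]]])

```text
clock: 21.58
tool_pos: [0.5197, 0.2696, 0.0298]
ee_rot: [[-0.999, -0.047, 0.002], [-0.047, 0.999, -0.0], [-0.002, -0.0, -1.0]]
force: [1.7, -2.2, 4.7]
opening: 0.0143
```

Request:
send_rows(deltas=[[[0, 0.2, 0], [0, 0, 0]], [[0, 0.2, 0], [0, 0, 0]], [[0, 0, 0], [0, 0, 0]]])

```text
clock: 21.95
tool_pos: [0.5188, 0.2723, 0.0298]
ee_rot: [[-0.999, -0.046, 0.001], [-0.046, 0.999, -0.003], [-0.001, -0.003, -1.0]]
force: [1.6, -6.3, 8.0]
opening: 0.014
```

Request:
send_rows(deltas=[[[-0.2, 0.2, 0], [0, 0, 0]], [[-0.2, 0, 0], [0, 0, 0]], [[0, 0, 0], [0, 0, 0]]])

```text
clock: 22.32
tool_pos: [0.5186, 0.2723, 0.0297]
ee_rot: [[-0.999, -0.046, -0.005], [-0.046, 0.999, -0.006], [0.006, -0.006, -1.0]]
force: [-6.5, -10.4, 15.7]
opening: 0.0143
```

Request:
send_rows(deltas=[[[0, 0, -0.15], [0, 0, 0]], [[0, -0.1, 0], [0, 0, 0]], [[-0.2, 0, 0], [0, 0, 0]], [[-0.2, 0, 0], [0, 0, 0]], [[0, 0, 0], [0, 0, 0]]])

```text
clock: 22.95
tool_pos: [0.522, 0.2724, 0.0298]
ee_rot: [[-0.999, -0.047, -0.007], [-0.047, 0.999, -0.004], [0.007, -0.004, -1.0]]
force: [-5.5, -6.1, 6.8]
opening: 0.0143
```

Request:
send_rows(deltas=[[[-0.2, 0, -0.05], [0, 0, 0]], [[-0.2, 0, 0], [0, 0, 0]], [[0, 0, 0], [0, 0, 0]]])

```text
clock: 23.32
tool_pos: [0.5248, 0.2726, 0.0298]
ee_rot: [[-0.999, -0.047, -0.009], [-0.047, 0.999, -0.004], [0.01, -0.004, -1.0]]
force: [-7.5, -5.6, 5.5]
opening: 0.0137
```

Request:
send_rows(deltas=[[[-0.2, 0, 0], [0, 0, 0]], [[0, 0, 0], [0, 0, 0]]])

```text
clock: 23.58
tool_pos: [0.5247, 0.2725, 0.0298]
ee_rot: [[-0.999, -0.047, -0.013], [-0.047, 0.999, -0.004], [0.013, -0.004, -1.0]]
force: [-11.6, -4.7, 10.4]
opening: 0.0141
```

Request:
send_rows(deltas=[[[0, 0.2, -0.05], [0, 0, 0]], [[0, 0.1, 0], [0, 0, 0]], [[0, 0, 0], [0, 0, 0]], [[0, 0, 0], [0, 0, 0]]])

```text
clock: 24.08
tool_pos: [0.5247, 0.2725, 0.0299]
ee_rot: [[-0.999, -0.046, -0.012], [-0.046, 0.999, -0.01], [0.013, -0.01, -1.0]]
force: [-9.7, -12.1, 9.9]
opening: 0.0141
```

Run:
```python
from fit import *
s=cam("side");t=cam("top");o=arm.get_obs();p=o["tool_pos"];print(o["clock"],p,np.round(o["force"],1),np.round(o["wrist_torque"],2),o["opening"])
a=tr("side","stand",s);C=np.array([.622,.327]);P0=(p[0]+.063,p[1]+.003)
for q,z in(("small_cup",.11),("medium_cup",.09),("large_cup",.06)):
    m=tr("side",q,s,(*P0,z))
    if m is not None:
        a=np.maximum(a,m);cc=np.argwhere(m>0);print(q,"cols",cc[:,1].min(),cc[:,1].max(),"rows",cc[:,0].min(),cc[:,0].max())
u=cv2.resize(t["img"][175:285,130:230],(400,440),interpolation=3);v=cv2.resize(s["img"][145:235,205:305],(400,360),interpolation=3);v=cv2.copyMakeBorder(v,0,80,0,0,0)
cv2.imwrite("pics/c12.png",np.hstack([u,v])[:,:,::-1])
```

```text
24.175 [0.52471017 0.2725237  0.02987434] [ -9.7 -12.1   9.2] [-2.17  1.6   0.02] 0.014014451905136007
side stand 0.92 [197. 246.] 1895
side small_cup 0.63 [160. 266.] 120
small_cup cols 264 274 rows 150 163
side medium_cup 0.55 [165. 271.] 159
medium_cup cols 261 278 rows 158 172
side large_cup 0.95 [179. 273.] 363
large_cup cols 258 281 rows 165 187
```

View pics/c12.png

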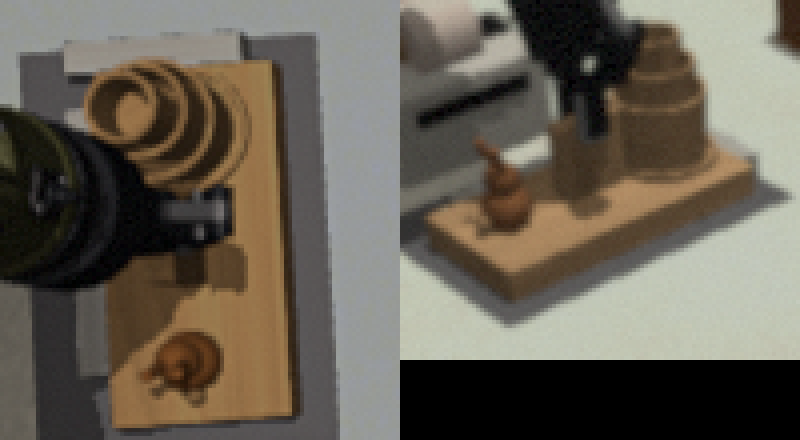

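Request:
send_rows(deltas=[[[-0.15, 0, 0.03], [0, 0, 0]], [[0, 0, 0], [0, 0, 0]], [[0, 0, 0], [0, 0, 0]], [[0, 0, 0], [0, 0, 0]], [[0, 0, 0], [0, 0, 0]]])

```text
clock: 25.0
tool_pos: [0.5246, 0.2725, 0.0299]
ee_rot: [[-0.999, -0.046, -0.015], [-0.046, 0.999, -0.01], [0.015, -0.009, -1.0]]
force: [-12.8, -12.5, 14.2]
opening: 0.0142
```

Run:
```python
from fit import *
for _ in range(3): s=cam("side")
o=arm.get_obs();p=o["tool_pos"];print(o["clock"],p,np.round(o["ee_rot"],3).tolist(),np.round(o["force"],1),np.round(o["wrist_torque"],2),o["opening"])
a=tr("side","stand",s)
for q,z in(("small_cup",.11),("medium_cup",.09),("large_cup",.06)):
    m=tr("side",q,s,(p[0]+.063,p[1]+.003,z))
    if m is not None:
        a=np.maximum(a,m);cc=np.argwhere(m>0);print(q,"cols",cc[:,1].min(),cc[:,1].max(),"rows",cc[:,0].min(),cc[:,0].max())
def mod(q):
    e=(q[0]+.063*np.cos(q[2]),q[1]+.063*np.sin(q[2]))
    return [box(q,0,0,.2,.1,0,.024),cup(e,.024,.0335,.029),cup(e,.044,.026,.022),cup(e,.064,.019,.0155)]
print("side stand",*fit([(s,a)],mod,[.5247,.2725,.046],[.006,.006,.05]))
```

```text
25.15 [0.52459466 0.27250772 0.02986663] [[-0.999, -0.046, -0.015], [-0.046, 0.999, -0.01], [0.015, -0.009, -1.0]] [-13.5 -11.8  13.4] [-2.2   2.26 -0.  ] 0.014405579698633056
side stand 0.84 [196. 247.] 2035
side medium_cup 0.47 [167. 272.] 183
medium_cup cols 261 279 rows 158 172
side large_cup 0.84 [180. 272.] 345
large_cup cols 258 281 rows 165 187
side stand [0.5270058  0.27140172 0.05934522] 0.17742891609668732
```

```bash
python3 -c "
from workcell import arm
print(arm.finish_job());o=arm.get_obs();print(o['clock'],o['tool_pos'],o['force'])"
```

```text
the job is handed in; nothing more can be done
None
the job is handed in; nothing more can be done
```

The job is handed in after about 25 s on the robot's clock; no verdict was given. The medium cup is nested in the large one and the small cup in the medium one. The stand was slid by its fin into the label corner, and the arm is still gripping it and pressing it against both stops.

**Last checks**
- **Push:** the wrist force was about -13 N along x and -12 N along y, holding steady. The stand did not move when pushed harder. This is the total force at the wrist; I could not measure the force on each stop separately.
- **Position:** the tool stopped at (0.5246, 0.2725) m. I had calculated (0.5244, 0.2725) m for the home position from the images.
- **Yaw and tilt:** tool yaw was 0.046 rad, against a corner estimate of 0.04 to 0.05. Tool tilt was about 0.015 to 0.02 rad.
- **Pictures:** the last one viewed shows the stand flush in the corner with the cups stacked upright. The small cup sits a little off-centre inside the medium one. It looks within the 8 mm allowed, but I did not measure it.

**What disagreed or failed**
- **Fingertip height:** throughout, the camera showed the fingertips about 28 mm higher above the counter than the reported tool height implied. I set the grip heights from the pictures and the force readings instead.
- **Side-camera fit:** the final fit of the stand was rough. It gave a yaw of 0.059 rad and an x about 2.5 mm from the tool's.
- **Small cup:** the network did not find it in the very last picture. It had found it in the one before, at the top of the stack.

I never reached for the bystanders or the red and yellow look-alikes, and nothing I saw suggests they moved, but I did not re-measure their positions at the end.

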